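Bring a hanging stone slab out of its parking keeper and steady it over the packing cradle

ROBOT

A 7-joint arm with a two-finger parallel gripper is mounted at the origin on the work surface. World frame = base frame: x ahead of the robot, y to its left, z up, the work surface at z = 0. Lengths are in m, angles in rad, forces in N, time in s.
With the tool pointing down it reaches from about 0.4 to 0.925 m from the base axis. Payload 5.6 kg.
Tool frame: the origin (TCP) lies on the front face of the gripper's body, between the roots of the fingers; the fingertips stand 73 mm ahead of it and the grasp point (between the pads) lies 54 mm ahead of it; z points along the fingers, y is the line along which they close (so a half turn about z gives the same grasp; the last joint's range is limited). The gripper opens to 85 mm and grips with 20 to 120 N. Pads are 22 mm wide; open, the fingers measure 114 mm over their backs; the gripper's body (76 mm by 85 mm) begins 54 mm behind the grasp point. The pads swing forward as they close: fully open they stand 13 mm farther back than shut.
Start: joints at [1.26, 0.468, -0.012, 1.603, 0.006, 1.071, -0.056], TCP at [0.172, -0.627, 0.304] pointing down, gripper open.
Joint ranges: [-2.53, 2.53], [-0.31, 2.02], [-1.57, 1.55], [0.28, 2.44], [-1.29, 4.43], [0.15, 1.84], [-2.92, 2.92]. Speed limits (rad/s): [2.57, 2.57, 3.14, 3.14, 3.14, 3.14, 3.14].

INTERFACE

Orientations are given as a rotation vector (axis times angle).
In Python, from plant import ctrl gives the robot as it stands.
- The arm moves only by the shell command python3 -m pendant 'ROWS' [OPENING] [FORCE]. ROWS is JSON, a list of rows, each a list of 6 numbers: the shift along the tool's x, y, z in m, then the turn, a rotation vector about the tool's x, y, z in degrees. A call has 1 to 10 rows; each row is the pose to reach, as a shift and turn from the pose commanded when the call began, along the tool's axes at that moment; what a row does not reach only later rows make up. A row lasts 1/10 s, in which the tool goes at most 50 mm and 8.59 degrees, less where a joint would pass 70% of its speed; a pose out of reach is approached as far as the arm can. A call with a gripper value outside its range is refused whole. OPENING is the closure, from -1 (fully open) to 1 (shut), set as the call begins (- or left out, the last holds). The fingers move at their own pace and stop on an object; FORCE is the grip in N (left out, the last holds). Time passes only in rows, so rows that repeat a pose let the fingers close. It gives the time, the measured TCP pose, the force, the opening and the grip force at its end, in the units of the state.
- ctrl.read_state(): the state, without advancing time (a new reading comes with each control period).
- ctrl.capture(name): name is "side" or "top"; returns (picture, depth): 480x640x3 uint8, red, green, blue; 480x640 float32, m along the optical axis (not along the pixel's ray), 0 where there is no reading.
- ctrl.camera_params(name): a dict with "camera_matrix" (3x3 intrinsics, pixels), "R" (3x3) and "t" (3): a world point X has camera coordinates R X + t. Camera axes: x right, y down, z forward; pixel columns grow to the right and rows downward; lengths in m; the calibration is good to about 2 mm. A picture is of the moment at which its call begins. camera_params takes no time and is no camera call.
- ctrl.sign_off(): hands the job in; it is judged then, once.
The state is a dict: "clock": time; "joint_pos": joint angles; "qd": joint speeds; "joint_torque": joint torques, N m; "position": TCP position; "tool_rot": TCP orientation; "wrist_force": force on the tool from outside, world axes, zero at the start; "ft_torque": the same for the moment, N m; "width": finger opening in m; "grip_force": force on a finger pad.
Only numpy, scipy, OpenCV 4.12 (cv2) and the standard library are available. Lean on these libraries where they do the work, as an engineer would, in place of code of your own. Each camera call takes 0.05 s, during which the arm holds its last target. There are 200 camera calls.

TASK

Take the black grip of the hoist trolley and gently pull the hanging stone slab out over the sill of its parking keeper and along the beam to the wooden packing cradle. The slab swings free as it comes off the sill: without touching it or its hanger, letting it swing wildly, or banging it on the keeper or bringing it back against the keeper to stop it, steady it by working the trolley until it hangs still, centred over the cradle, and keep it so for six seconds. Finish while still gripping the handle with the slab hanging there, and leave the sprayer and the loose stones where they are.

Things in the scene. Friction and masses are not known exactly. Their poses are not given: they have to be found in the camera images.
- gantry: Blue bench gantry, fixed: two posts 735 mm high, 860 mm apart, and a beam along the gantry's y axis. Origin on the table midway between the posts, right under the beam; z up, y along the beam (roughly the robot's left; heading varies up to 0.08 rad), x away from the robot. Pivot (620 mm up), keeper and cradle all lie on the line x = 0 of this frame.
- trolley: Trolley on the beam and its handle, an upright black block 30 x 30 mm, 80 mm tall (220 to 300 mm above the table). Origin on the block's axis 275 mm above the table: grip here from above, fingers closing along gantry y. The load's pivot is 140 mm further in x and 345 mm higher, same y. Slides along gantry y only, origin from -310 to +310 mm (end stops). 1.3 kg, friction about 1 N, damping 2 N s/m.
- foot (a point): Lowest point of the load, 543 mm below the pivot when plumb (then 77 mm above the table): underside of a 16 mm thick steel foot bar under the slab. Its gantry y minus the trolley's, divided by 543 mm, is the sine of the swing angle.
- slab: The load: dark stone slab 120 mm wide, 90 high, 32 thick, clamped on a rigid rod; about 0.88 kg (varies 25 percent). Swings freely, almost undamped, about the pivot along gantry y only. Period 1.35 s, as a simple pendulum 455 mm long. Origin at the slab's centre, 468 mm below the pivot, z up along the rod; rotation about gantry x is the swing angle, positive when the slab is to +y.
- keeper: Parking keeper, a fixed steel stand at gantry y = -205 mm, origin on the table. Sill: a round bar along x, 70 mm long, 10 mm thick, top 87 mm high, 10 mm above the plumb foot's underside. The foot starts at rest on its -y side. Pull the trolley to +y: the foot catches, the rod leans back, and about 105 mm past the sill (0.19 rad) the foot rides over and the slab swings free.
- cradle_top (a point): Target: centre of the packing cradle, 45 mm above the table. The cradle is a fixed wooden block 100 mm by 180 mm with two padded blocks on top, on the gantry's line x = 0, at gantry y between +70 and +200 mm (varies). The plumb foot passes 32 mm above it.
- sprayer: Bystander: white spray bottle with a red head, 195 mm tall, 96 mm wide, loose, beyond the beam. Origin at the centre of its underside.
- rough_stone: Bystander: rough dark stone about 90 x 55 x 42 mm, loose, on the robot's side of the beam. Origin at the centre of its underside.
- inkstone: Bystander: flat grey stone 80 x 110 x 28 mm, loose, beyond the beam. Origin at the centre of its underside.
Things that resemble listed ones, but are neither listed nor needed, are in the scene too. There is more than one size of the part that bears cradle_top; the job needs the larger.

How it is judged:
On the way, in this order (a step that is already met when the one before it is completed fails the run):
1. the slab is off the keeper, its foot at least 40 mm past the sill (y of foot in the frame of keeper above 0.04 m).
2. the slab hangs steady over the cradle's centre, foot within 20 mm, for 6 s (horizontal distance between foot and cradle_top below 0.02 m and angle between slab's own z axis and vertical below 0.05 rad), for 6 s.
At the end, for the whole second after the job is handed in: The foot is within 20 mm of plumb over the cradle's centre, the rod within 0.05 rad of plumb and turning slower than 0.15 rad/s, and the fingers still grip the trolley's handle with more than 1 N (all of step 2 and angular speed of slab below 0.15 rad/s and contact force between the fingers and trolley above 1 N); the arm keeps its last pose, push and grip.
It fails at once if the robot touches the slab or its hanger (contact force between any of the arm, the fingers and slab above 1 N).
It fails at once if the slab swings wildly (more than 0.45 rad from plumb) (angle between slab's own z axis and vertical above 0.45 rad).
It fails at once if the slab bangs into the keeper (more than 45 N) (contact force between slab and keeper above 45 N).
It fails at once if the slab is brought back against the keeper's outer side (foot 8 to 25 mm past the sill, leaning less than 0.1 rad) (y of foot in the frame of keeper between 0.008 and 0.025 m and angle between slab's own z axis and vertical below 0.1 rad).
It fails at once if the sprayer or a loose stone is moved by more than 30 mm (distance of any of sprayer, rough_stone, inkstone from where it was at the start of the episode above 0.03 m).
It also fails if it takes over 58 s, if anything falls off the work surface, if the arm or the gripper's body presses on something with over 40 N, if the wrist force passes 120 N, or if a joint passes its speed limit or range.

## Working session

There is one attempt and no reset: what is moved stays moved. The work goes in short steps, Python scripts to look and compute and a shell command to move; the robot and the scene stay as the last step left them, time stands still between calls to the robot, and variables do not carry over. Pictures are saved under pics/ and viewed, at most 10 in all, crops included, and the job is handed in when it is done.

```bash
ls; mkdir -p pics; python3 - <<'E'
from plant import ctrl
import cv2,numpy as np
s=ctrl.read_state();print(s)
for n in("side","top"):
    im,d=ctrl.capture(n);cv2.imwrite(f"pics/{n}0.png",im[:,:,::-1]);np.save(f"pics/{n}0.npy",d);np.save(f"pics/{n}0im.npy",im)
    print(n,ctrl.camera_params(n))
E
```

```text
pics
{'clock': 0.0, 'joint_pos': array([ 1.260019  ,  0.46839649, -0.01163885,  1.60363276,  0.00599241,
        1.07142194, -0.05633075]), 'qd': array([-0.00115539,  0.00058927,  0.00109402, -0.00097345,  0.00023713,
       -0.00109731,  0.00032641]), 'joint_torque': array([-1.41030569e-04, -5.32374609e+01,  2.14333890e-02, -2.51302761e+01,
        1.14553820e-02,  7.55339745e-03,  8.17087965e-06]), 'position': array([ 0.17183002, -0.62642083,  0.30292192]), 'tool_rot': array([-3.11171555e+00, -4.19026129e-01,  5.42846181e-04]), 'wrist_force': array([ 0.31224104, -0.22357426, -0.42072535]), 'ft_torque': array([-0.03574624,  0.00188789, -0.02478061]), 'grip_force': 0.0, 'width': 0.08537337830887658}
side {'camera_matrix': array([[458.14052973,   0.        , 313.93027638],
       [  0.        , 458.14052973, 232.57739194],
       [  0.        ,   0.        ,   1.        ]]), 'R': array([[-0.89643456, -0.44267138, -0.02114545],
       [-0.22945359,  0.50441909, -0.83241362],
       [ 0.37915185, -0.74135243, -0.55375125]]), 't': array([0.52282101, 0.29071919, 0.86994994])}
top {'camera_matrix': array([[597.66986966,   0.        , 322.62323817],
       [  0.        , 597.66986966, 233.36289783],
       [  0.        ,   0.        ,   1.        ]]), 'R': array([[ 0.1210189 , -0.9926494 ,  0.00126276],
       [-0.972337  , -0.11879836, -0.20111614],
       [ 0.19978783,  0.02311103, -0.97956659]]), 't': array([-0.10311678,  0.60209213,  1.26524268])}
```

View pics/side0.png

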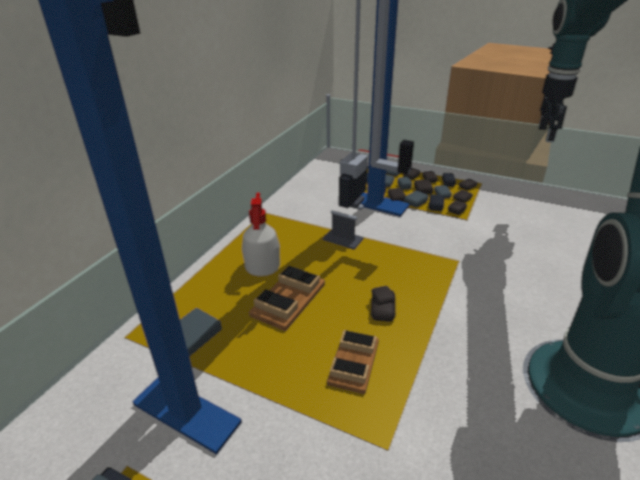

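View pics/top0.png

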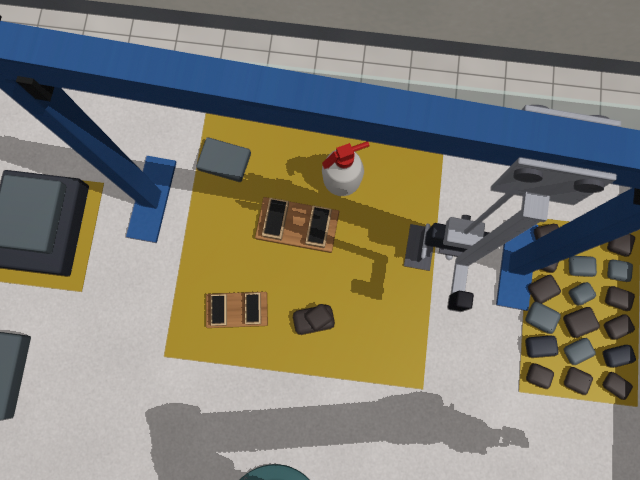

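Side view: slab at (352,185), handle at (405,155), keeper at (345,228). Top view: cradle candidates are (298,224) and (237,310); the handle's top is at (461,300). The cradle at (298,224) looks larger and lies on the beam line. I'll measure both and enlarge them.

```bash
cat > h.py <<'E'
import numpy as np,cv2
from plant import ctrl
def world(n,d):
    p=ctrl.camera_params(n);K,R,t=p["camera_matrix"],p["R"],p["t"]
    v,u=np.mgrid[:480,:640]
    c=np.stack([(u-K[0,2])/K[0,0]*d,(v-K[1,2])/K[1,1]*d,d],-1)
    return (c-t)@R
def ray(n,u,v,z):
    p=ctrl.camera_params(n);K,R,t=p["camera_matrix"],p["R"],p["t"]
    o=-R.T@t;r=R.T@np.linalg.inv(K)@[u,v,1]
    return o+r*(z-o[2])/r[2]
E
python3 - <<'E'
from h import *
for n in("top","side"):
    im=np.load(f"pics/{n}0im.npy");d=np.load(f"pics/{n}0.npy");W=world(n,d);ok=d>0
    hsv=cv2.cvtColor(im,cv2.COLOR_RGB2HSV);H,S,V=hsv[...,0],hsv[...,1],hsv[...,2];x,y,z=W[...,0],W[...,1],W[...,2]
    def rep(name,m,minn=60):
        k,l,st,c=cv2.connectedComponentsWithStats((m&ok).astype(np.uint8))
        for i in range(1,k):
            if st[i,4]<minn:continue
            P=W[l==i];r=cv2.minAreaRect(P[:,:2].astype(np.float32))
            print(n,name,c[i].round(),st[i,4],"c",np.round(r[0],4),"wh",np.round(r[1],3),"a",round(r[2],1),"z",np.percentile(z[l==i],[2,50,98]).round(3))
    rep("cradle",(z>.012)&(z<.06)&(x>.3)&(x<.95)&(abs(y)<.36))
    rep("base",(H>100)&(H<125)&(S>130)&(z<.03)&(z>.002))
    rep("beam",(H>100)&(H<125)&(S>130)&(z>.6),300)
    rep("handletop",(V<70)&(z>.22)&(z<.315)&(y<0)&(x<.75)&(x>.4),30)
    rep("keeper",(z>.015)&(z<.1)&(y<-.15)&(y>-.35)&(x>.55)&(x<.9)&(S<90),40)
im=np.load("pics/top0im.npy")[:,:,::-1]
cv2.imwrite("pics/crop.png",cv2.resize(im[170:350,180:490],None,fx=2.5,fy=2.5,interpolation=cv2.INTER_CUBIC))
E
```

```text
top cradle [223. 159.] 1602 c [0.768  0.2252] wh [0.111 0.082] a 80.4 z [0.016 0.028 0.033]
top cradle [162. 197.] 180 c [0.6547 0.3509] wh [0.019 0.099] a 89.3 z [0.012 0.014 0.059]
top cradle [340. 190.] 157 c [ 0.7274 -0.0563] wh [0.085 0.03 ] a 88.7 z [0.013 0.037 0.06 ]
top cradle [297. 224.] 3289 c [0.6335 0.0334] wh [0.18  0.102] a 86.7 z [0.014 0.023 0.049]
top cradle [420. 246.] 100 c [ 0.6163 -0.2498] wh [0.071 0.008] a 1.2 z [0.012 0.035 0.058]
top cradle [236. 309.] 1951 c [0.4237 0.1428] wh [0.076 0.136] a 9.3 z [0.012 0.024 0.04 ]
top cradle [313. 319.] 975 c [ 0.4233 -0.0308] wh [0.057 0.089] a 18.7 z [0.018 0.032 0.046]
top base [152. 201.] 2009 c [0.6557 0.3792] wh [0.072 0.199] a 86.1 z [0.006 0.012 0.021]
top base [515. 274.] 1682 c [ 0.6028 -0.4769] wh [0.071 0.199] a 86.9 z [0.006 0.012 0.022]
top beam [311. 102.] 35177 c [ 0.6307 -0.0141] wh [0.821 0.053] a 87.0 z [0.68  0.734 0.737]
top handletop [555. 246.] 647 c [ 0.5944 -0.4658] wh [0.057 0.03 ] a 36.1 z [0.222 0.27  0.314]
top handletop [460. 301.] 424 c [ 0.4752 -0.2985] wh [0.03  0.034] a 86.7 z [0.236 0.
[... 985 characters left out ...]
3] wh [0.014 0.096] a 87.1 z [0.012 0.013 0.016]
side base [386. 205.] 504 c [ 0.5775 -0.4742] wh [0.152 0.088] a 5.1 z [0.008 0.013 0.028]
side base [191. 418.] 2815 c [0.6551 0.3812] wh [0.07  0.199] a 87.0 z [0.01  0.013 0.025]
side beam [80. 41.] 4745 c [0.6502 0.3732] wh [0.058 0.042] a 82.3 z [0.602 0.645 0.68 ]
side handletop [385. 125.] 217 c [ 0.5872 -0.4703] wh [0.043 0.011] a 84.9 z [0.222 0.269 0.314]
side handletop [405. 157.] 448 c [ 0.4758 -0.2959] wh [0.031 0.032] a 86.2 z [0.225 0.267 0.302]
side keeper [357. 207.] 46 c [ 0.5975 -0.2949] wh [0.034 0.031] a 19.3 z [0.08  0.089 0.1  ]
side keeper [343. 224.] 570 c [ 0.6184 -0.2519] wh [0.012 0.077] a 89.3 z [0.017 0.054 0.088]
```

View pics/crop.png

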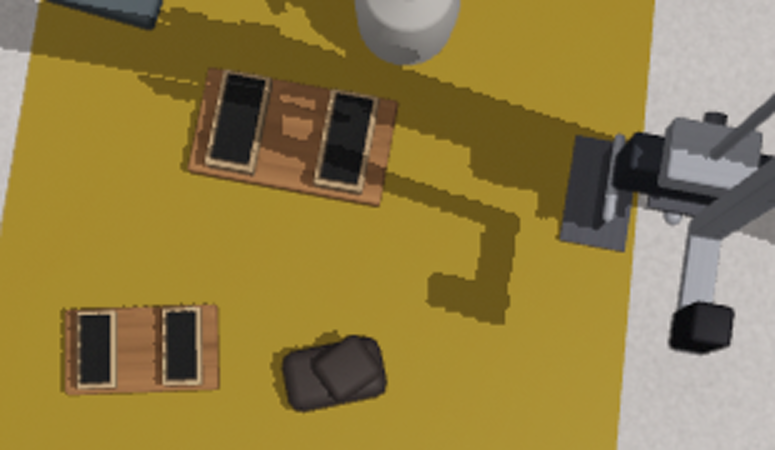

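The crop confirms the larger cradle: 180 x 102 mm, at top-view (297,224), sits on the beam line. The other, 136 x 76 mm at (237,310), is off the line. Next I set the gantry frame, check clearance around the handle, and work out the approach in tool axes.

```bash
cat >> h.py <<'E'
from scipy.spatial.transform import Rotation as Ro
O=np.array([.6290,-.0490,0]);A=-.060
G=Ro.from_euler('z',A).as_matrix()   # columns = gantry axes
def gan(W): return (W-O)@G
E
python3 - <<'E'
from h import *
print("posts",gan(np.array([[.6557,.3792,0],[.6028,-.4769,0]])).round(4)[:,:2])
for nm,p in dict(cradT=[.6335,.0334],cradS=[.6349,.034],keepT=[.6165,-.2535],keepS=[.619,-.2517],hT=[.4752,-.2985],hS=[.4758,-.2959]).items(): print(nm,gan(np.array(p+[0])).round(4)[:2])
for n in("top","side"):
    d=np.load(f"pics/{n}0.npy");g=gan(world(n,d));ok=d>0;x,y,z=g[...,0],g[...,1],g[...,2]
    m=ok&(abs(y+.257)<.09)&(x<-.02)&(x>-.2)&(z>.2)
    print(n,"near handle")
    for a in np.arange(-.18,-.02,.02):
        q=m&(x>=a)&(x<a+.02)
        if q.sum()>3: print(a.round(2),q.sum(),"y",np.percentile(y[q],[2,98]).round(3),"z",np.percentile(z[q],[2,50,98]).round(3))
    print(n,"load")
    for a in np.arange(.06,.6,.02 if n=="top" else .03):
        q=ok&(abs(x)<.04)&(abs(y+.25)<.12)&(z>=a)&(z<a+.02)
        if q.sum()>3: print(a.round(2),q.sum(),"x",np.percentile(x[q],[2,98]).round(3),"y",np.percentile(y[q],[2,50,98]).round(3))
s=ctrl.read_state();R=Ro.from_rotvec(s["tool_rot"]);M=R.as_matrix();print("tool",M.round(3))
h=O+G@[-.14,-.257,.329];print("grasp tcp",h)
for z in(.42,.329): print("shift",z,(M.T@(np.array([h[0],h[1],z])-s["position"])).round(4))
for sg in(1,-1):
    T=np.stack([np.cross(sg*G[:,1],[0,0,-1]),sg*G[:,1],[0,0,-1]],1);print("turn",np.degrees((R.inv()*Ro.from_matrix(T)).as_rotvec()).round(2))
E
```

```text
posts [[ 0.001   0.429 ]
 [-0.0005 -0.4287]]
cradT [-0.0004  0.0825]
cradS [0.0009 0.0832]
keepT [-2.000e-04 -2.049e-01]
keepS [ 0.0022 -0.2029]
hT [-0.1386 -0.2583]
hS [-0.1381 -0.2556]
top near handle
-0.16 275 y [-0.272 -0.244] z [0.225 0.295 0.303]
-0.14 194 y [-0.273 -0.244] z [0.228 0.298 0.303]
-0.12 131 y [-0.27  -0.247] z [0.225 0.236 0.239]
-0.1 147 y [-0.27  -0.247] z [0.226 0.235 0.24 ]
-0.08 1452 y [-0.271 -0.246] z [0.234 0.503 0.633]
-0.06 1189 y [-0.305 -0.213] z [0.287 0.633 0.715]
-0.04 5567 y [-0.337 -0.173] z [0.227 0.71  0.736]
top load
0.06 19 x [-0.034  0.028] y [-0.235 -0.202 -0.201]
0.08 154 x [-0.038  0.037] y [-0.266 -0.205 -0.2  ]
0.1 152 x [-0.025 -0.004] y [-0.279 -0.252 -0.199]
0.12 101 x [-0.017  0.008] y [-0.281 -0.23  -0.199]
0.14 75 x [-0.017  0.009] y [-0.279 -0.217 -0.199]
0.16 49 x [-0.017  0.011] y [-0.226 -0.201 -0.199]
0.18 269 x [-0.025  0.015] y [-0.306 -0.215 -0.199]
0.2 154 x [-0.026  0.037] y [-0.273 -0.244 -0.207]
0.22 787 x [-0.025  0.023] y [-0.291 -0.253 -0.225]
0.24 17 x [-0.005  0.001] y [-0.262 -0.256 -0.254]
0.26 19 x [-0.005  0.0
[... 1551 characters left out ...]
 y [-0.262 -0.255 -0.253]
0.39 35 x [-0.003  0.006] y [-0.261 -0.256 -0.252]
0.42 34 x [-0.004  0.004] y [-0.262 -0.256 -0.253]
0.45 36 x [-0.003  0.005] y [-0.261 -0.256 -0.252]
0.48 45 x [-0.004  0.007] y [-0.262 -0.257 -0.252]
0.51 37 x [-0.004  0.004] y [-0.261 -0.256 -0.253]
0.54 45 x [-0.004  0.006] y [-0.262 -0.257 -0.252]
0.57 46 x [-0.004  0.006] y [-0.26  -0.256 -0.253]
0.6 7 x [-0.003  0.004] y [-0.257 -0.256 -0.255]
tool [[ 0.964  0.265 -0.001]
 [ 0.265 -0.964  0.002]
 [-0.    -0.002 -1.   ]]
grasp tcp [ 0.47384117 -0.29714258  0.329     ]
shift 0.42 [ 0.3783 -0.2379 -0.1166]
shift 0.329 [ 0.3784 -0.2378 -0.0256]
turn [-3.0000e-02 -1.3000e-01 -1.6122e+02]
turn [-0.09  0.02 18.78]
```

The geometry agrees with the task: posts ±0.429 m, keeper at -0.204, cradle at +0.083, trolley and plumb rod at -0.257. The fit of the rod in depth gives the swing angle directly. Now I approach above the handle.

```bash
python3 -m pendant '[[0,0,-0.04,0,0,0],[0,0,-0.08,0,0,0],[0.02,-0.012,-0.117,0,0,3],[0.055,-0.035,-0.117,0,0,6],[0.09,-0.057,-0.117,0,0,9],[0.125,-0.079,-0.117,0,0,12],[0.16,-0.1,-0.117,0,0,15],[0.195,-0.123,-0.117,0,0,18.78],[0.23,-0.145,-0.117,0,0,18.78],[0.265,-0.167,-0.117,0,0,18.78]]' -1; python3 - <<'E'
from h import *
s=ctrl.read_state();M=Ro.from_rotvec(s["tool_rot"]).as_matrix();print(s["clock"],(M.T@(np.array([.4745,-.2971,.42])-s["position"])).round(4),(G.T@M).round(3))
E
```

```text
clock: 1.1
position: [0.3841, -0.3941, 0.4206]
tool_rot: [-3.14, 0.094, 0.001]
wrist_force: [1.3, -0.5, -0.8]
width: 0.0857
grip_force: 0.0
1.1 [ 0.0844 -0.1023  0.0006] [[ 1. -0. -0.]
 [-0. -1.  0.]
 [-0. -0. -1.]]
```

```bash
python3 -m pendant '[[0.021,-0.025,0,0,0,0],[0.042,-0.051,0,0,0,0],[0.063,-0.077,0,0,0,0],[0.084,-0.102,0,0,0,0],[0.084,-0.102,0,0,0,0],[0.084,-0.102,0,0,0,0]]'; python3 - <<'E'
from h import *
s=ctrl.read_state();print(s["clock"],gan(s["position"]).round(4))
im,d=ctrl.capture("top");g=gan(world("top",d));x,y,z=g[...,0],g[...,1],g[...,2]
m=(d>0)&(abs(x)<.03)&(abs(y)<.33)&(z>.25)&(z<.5);print(m.sum(),np.median(y[m]))
cv2.imwrite("pics/t1.png",im[100:400,320:620,::-1])
E
```

```text
clock: 1.7
position: [0.4734, -0.2984, 0.4204]
tool_rot: [-3.14, 0.092, 0.002]
wrist_force: [-0.4, 0.9, 1.9]
width: 0.0852
grip_force: 0.0
1.7 [-0.1403 -0.2583  0.4204]
317 -0.2562544975559376
```

View pics/t1.png

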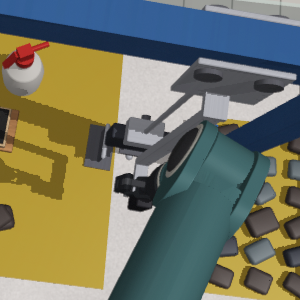

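The gripper stands over the handle (crop (130,190)), and rod and slab stay visible. Now I descend and grip with 80 N.

```bash
python3 -m pendant '[[0,0,0.025,0,0,0],[0,-0.001,0.05,0,0,0],[0,-0.001,0.075,0,0,0],[0,-0.001,0.091,0,0,0],[0,-0.001,0.091,0,0,0]]' && python3 -m pendant '[[0,0,0,0,0,0],[0,0,0,0,0,0],[0,0,0,0,0,0],[0,0,0,0,0,0],[0,0,0,0,0,0],[0,0,0,0,0,0]]' 1 80; cat >> h.py <<'E'
def look(n="side"):
    s=ctrl.read_state();im,d=ctrl.capture(n);g=gan(world(n,d));x,y,z=g[...,0],g[...,1],g[...,2]
    m=(d>0)&(abs(x)<.03)&(abs(y)<.36)&(z>.25)&(z<.52)
    if m.sum()<50: return s["clock"],gan(s["position"])[1],None,None,int(m.sum())
    Y,Z=y[m],z[m]
    for _ in range(3):
        p=np.polyfit(Z,Y,1);r=Y-np.polyval(p,Z);k=abs(r)<max(.006,2*r.std());Y,Z=Y[k],Z[k]
    return s["clock"],gan(s["position"])[1],-np.arctan(p[0]),np.polyval(p,.62),len(Y)   # clock, tcp y, swing, pivot y
def show(*ns):
    L=[look(n) for n in ns]
    for l in L: print(["%.4f"%v if v is not None else None for v in l])
    return L
E
python3 - <<'E'
from h import *
print(gan(ctrl.read_state()["position"]).round(4));show("top","side")
E
```

```text
clock: 2.25
position: [0.4712, -0.2989, 0.3273]
tool_rot: [-3.138, 0.099, 0.008]
wrist_force: [0.3, 0.5, 0.7]
width: 0.0853
grip_force: 0.0
clock: 2.85
position: [0.4736, -0.2984, 0.3312]
tool_rot: [3.139, -0.095, 0.002]
wrist_force: [-2.0, -1.2, 6.3]
width: 0.0287
grip_force: 82.2
[-0.1402 -0.2582  0.3312]
['2.8500', '-0.2582', '-0.0011', '-0.2554', '331.0000']
['2.9000', '-0.2582', '-0.0017', '-0.2546', '437.0000']
```

```bash
python3 -m pendant '[[0,-0.002,0,0,0,0],[0,-0.006,0,0,0,0],[0,-0.011,0,0,0,0],[0,-0.017,0,0,0,0],[0,-0.023,0,0,0,0],[0,-0.029,0,0,0,0],[0,-0.035,0,0,0,0],[0,-0.041,0,0,0,0],[0,-0.047,0,0,0,0],[0,-0.053,0,0,0,0]]'; python3 -c "
from h import *
show('side','top')"; python3 -m pendant '[[0,-0.006,0,0,0,0],[0,-0.012,0,0,0,0],[0,-0.018,0,0,0,0],[0,-0.024,0,0,0,0],[0,-0.030,0,0,0,0],[0,-0.036,0,0,0,0],[0,-0.042,0,0,0,0],[0,-0.047,0,0,0,0],[0,-0.051,0,0,0,0],[0,-0.053,0,0,0,0]]';python3 -c "
from h import *
show('side','top','side')"
```

```text
clock: 3.95
position: [0.4768, -0.2454, 0.3311]
tool_rot: [3.139, -0.095, 0.003]
wrist_force: [-1.9, -2.3, 6.7]
width: 0.0293
grip_force: 82.6
['3.9500', '-0.2052', '-0.0233', '-0.2024', '496.0000']
['4.0000', '-0.2038', '-0.0251', '-0.2017', '295.0000']
clock: 5.05
position: [0.48, -0.1923, 0.3311]
tool_rot: [3.139, -0.095, 0.002]
wrist_force: [-2.2, -1.8, 7.0]
width: 0.0292
grip_force: 82.6
['5.0500', '-0.1520', '-0.1195', '-0.1492', '470.0000']
['5.1000', '-0.1518', None, None, '0.0000']
['5.1500', '-0.1518', '-0.1202', '-0.1488', '474.0000']
```

Only the side view now sees the rod, and its fit is clean. The lean is 0.12 rad and release is expected near pivot y = -0.100. I write the planner first: minimum-jerk-effort rows that bring pendulum and trolley to rest at the target. Then I creep on.

```bash
cat > plan.py <<'E'
from h import *
w=2*np.pi/1.35;L=.455;dt=.1;YT=.0825
def fit(obs):   # obs list of (t,theta) with trolley at rest -> theta, omega at last t
    t=np.array([o[0] for o in obs]);t0=t[-1];B=np.c_[np.cos(w*(t-t0)),np.sin(w*(t-t0))/w]
    return np.linalg.lstsq(B,[o[1] for o in obs],rcond=None)[0]
def free(th,om,t): return th*np.cos(w*t)+om/w*np.sin(w*t),-th*w*np.sin(w*t)+om*np.cos(w*t)
def plan(th,om,y0,N,wait=.05,lag=.03,yt=YT):
    """state th,om holds at the picture; rows start `wait` later; trolley follows `lag` late"""
    th,om=free(th,om,wait+lag);k=np.arange(N+1);rem=(N-k)*dt
    C=np.array([np.ones(N+1),rem,-np.sin(w*rem)/w/L,-np.cos(w*rem)/L])
    a,b=free(th,om,N*dt);dv=np.linalg.pinv(C)@np.array([0,yt-y0,-a,-b])
    v=np.cumsum(dv)[:N];y=y0+np.cumsum(v)*dt
    T=np.arange(0,N*dt+.2,.02);TH=free(th,om,T)[0];Y=np.full(len(T),y0)
    for i in range(N+1):
        s=np.clip(T-k[i]*dt,0,None);TH=TH-dv[i]/L*np.sin(w*s)/w;Y=Y+dv[i]*s
    F=Y+.543*np.sin(TH)
    print(f"N{N} max|th| {abs(TH).max():.3f} vmax {abs(v).max():.3f} foot past sill min {F.min()+.204:.3f} final foot {F[-1]-yt:.4f}")
    print("  tool-y rows mm:",(-(y-y0)*1e3).round(0).astype(int).tolist())
E
python3 -c "
from plan import *
for N in(10,12,14,16,18,20): plan(-.16,.5,-.1,N)"
python3 -m pendant '[[0,-0.003,0,0,0,0],[0,-0.008,0,0,0,0],[0,-0.013,0,0,0,0],[0,-0.018,0,0,0,0],[0,-0.023,0,0,0,0],[0,-0.028,0,0,0,0],[0,-0.033,0,0,0,0],[0,-0.037,0,0,0,0],[0,-0.04,0,0,0,0]]';python3 -c "
from h import *
show('side','side')"
```

```text
N10 max|th| 0.110 vmax 0.249 foot past sill min 0.044 final foot 0.0000
  tool-y rows mm: [-10, -28, -50, -74, -99, -123, -144, -162, -175, -183]
N12 max|th| 0.110 vmax 0.263 foot past sill min 0.044 final foot -0.0000
  tool-y rows mm: [-8, -25, -47, -72, -98, -123, -144, -160, -172, -178, -181, -182]
N14 max|th| 0.110 vmax 0.264 foot past sill min 0.044 final foot 0.0000
  tool-y rows mm: [-8, -24, -46, -71, -98, -123, -144, -160, -171, -178, -181, -182, -182, -183]
N16 max|th| 0.110 vmax 0.261 foot past sill min 0.044 final foot -0.0000
  tool-y rows mm: [-8, -22, -43, -68, -94, -119, -140, -157, -168, -175, -177, -178, -178, -179, -181, -182]
N18 max|th| 0.110 vmax 0.240 foot past sill min 0.044 final foot 0.0000
  tool-y rows mm: [-6, -18, -36, -58, -82, -106, -127, -143, -155, -162, -165, -165, -166, -167, -169, -174, -179, -183]
N20 max|th| 0.120 vmax 0.195 foot past sill min 0.044 final foot -0.0000
  tool-y rows mm: [-4, -13, -26, -43, -63, -82, -100, -115, -126, -132, -136, -138, -139, -141, -145, -152, -161, -170, -178, -182]
clock: 6.1
position: [0.4824, -0.1526, 0.3311]
tool_rot: [3.139, -0.095, 0.002]
wrist_force: [-2.8, -1.9, 5.8]
width: 0.0291
grip_force: 82.6
['6.1000', '-0.1122', '-0.1836', '-0.1094', '481.0000']
['6.1500', '-0.1116', '-0.1849', '-0.1087', '477.0000']
```

```bash
cat > chk.py <<'E'
from h import *
import sys
a,b=show('side','side')
sys.exit(1 if b[2]-a[2]>.008 or abs(b[2])<.165 else 0)
E
python3 -m pendant '[[0,-0.003,0,0,0,0]]' >/dev/null && python3 chk.py && python3 -m pendant '[[0,-0.003,0,0,0,0]]' >/dev/null && python3 chk.py && python3 -m pendant '[[0,-0.003,0,0,0,0]]' >/dev/null && python3 chk.py && python3 -m pendant '[[0,-0.003,0,0,0,0]]' >/dev/null && python3 chk.py && python3 -m pendant '[[0,-0.003,0,0,0,0]]' >/dev/null && python3 chk.py
```

```text
['6.3000', '-0.1097', '-0.1879', '-0.1067', '480.0000']
['6.3500', '-0.1089', '-0.1907', '-0.1052', '478.0000']
['6.5000', '-0.1067', '-0.1895', '-0.1040', '484.0000']
['6.5500', '-0.1059', '-0.1902', '-0.1032', '482.0000']
['6.7000', '-0.1037', '-0.1918', '-0.1010', '484.0000']
['6.7500', '-0.1029', '-0.1941', '-0.0998', '478.0000']
['6.9000', '-0.1007', '-0.1928', '-0.0974', '478.0000']
['6.9500', '-0.0999', '-0.1796', '-0.0968', '487.0000']
```

It released. One more look to fit the state, then I plan.

```bash
python3 - <<'E'
from plan import *
L_=show("side","side")
th,om=fit([(6.95,-.1796)]+[(float(l[0]),l[2]) for l in L_]);print(th,om,free(th,om,-.05*np.arange(4))[0])
for N in(10,11,12): plan(th,om,L_[-1][3],N)
E
```

```text
['7.0000', '-0.1000', '-0.1539', '-0.0973', '493.0000']
['7.0500', '-0.1000', '-0.1222', '-0.0972', '504.0000']
-0.12182487663846604 0.7294535073042738 [-0.12182488 -0.15468545 -0.17920688 -0.19406723]
N10 max|th| 0.080 vmax 0.269 foot past sill min 0.076 final foot -0.0000
  tool-y rows mm: [-14, -37, -64, -90, -115, -136, -152, -165, -174, -180]
N11 max|th| 0.079 vmax 0.276 foot past sill min 0.076 final foot -0.0000
  tool-y rows mm: [-13, -35, -62, -89, -115, -136, -152, -164, -172, -177, -180]
N12 max|th| 0.079 vmax 0.278 foot past sill min 0.076 final foot -0.0000
  tool-y rows mm: [-12, -34, -60, -88, -114, -136, -152, -164, -171, -175, -178, -180]
```

```bash
python3 -m pendant '[[0,-0.014,0,0,0,0],[0,-0.037,0,0,0,0],[0,-0.064,0,0,0,0],[0,-0.09,0,0,0,0],[0,-0.115,0,0,0,0],[0,-0.136,0,0,0,0],[0,-0.152,0,0,0,0],[0,-0.165,0,0,0,0],[0,-0.174,0,0,0,0],[0,-0.18,0,0,0,0]]'; python3 - <<'E'
from plan import *
L_=show(*["side"]*5)
th,om=fit([(l[0],l[2]) for l in L_[1:]]);print(th,om,"amp",np.hypot(th,om/w))
for N in(10,14): plan(th,om,np.mean([l[3] for l in L_[2:]]),N)
E
```

```text
clock: 8.1
position: [0.4941, 0.0404, 0.3311]
tool_rot: [3.14, -0.093, 0.003]
wrist_force: [-1.5, -0.8, 6.7]
width: 0.0295
grip_force: 82.7
['8.1000', '0.0812', '0.0272', '0.0840', '708.0000']
['8.1500', '0.0821', '0.0194', '0.0849', '706.0000']
['8.2000', '0.0817', '0.0132', '0.0846', '702.0000']
['8.2500', '0.0813', '0.0077', '0.0839', '702.0000']
['8.3000', '0.0810', '-0.0005', '0.0838', '701.0000']
-9.813153586489698e-05 -0.14152200651560246 amp 0.030407459652273903
N10 max|th| 0.026 vmax 0.029 foot past sill min 0.272 final foot 0.0000
  tool-y rows mm: [0, 2, 4, 6, 8, 10, 9, 7, 4, 2]
N14 max|th| 0.023 vmax 0.024 foot past sill min 0.271 final foot -0.0000
  tool-y rows mm: [1, 3, 6, 8, 9, 10, 9, 8, 6, 4, 3, 2, 2, 2]
```

Residual amplitude is only 0.03 rad, so a small trim removes it.

```bash
python3 -m pendant '[[0,0,0,0,0,0],[0,0.002,0,0,0,0],[0,0.004,0,0,0,0],[0,0.006,0,0,0,0],[0,0.008,0,0,0,0],[0,0.01,0,0,0,0],[0,0.009,0,0,0,0],[0,0.007,0,0,0,0],[0,0.004,0,0,0,0],[0,0.002,0,0,0,0]]'; python3 - <<'E'
from plan import *
L_=show(*["side"]*7)
th,om=fit([(l[0],l[2]) for l in L_[1:]]);print(th,om,"amp",np.hypot(th,om/w))
for N in(10,14): plan(th,om,np.mean([l[3] for l in L_[2:]]),N)
E
```

```text
clock: 9.35
position: [0.4939, 0.0376, 0.3311]
tool_rot: [3.14, -0.094, 0.003]
wrist_force: [-0.9, -0.9, 7.2]
width: 0.0292
grip_force: 82.6
['9.3500', '0.0784', '0.0034', '0.0812', '704.0000']
['9.4000', '0.0787', '0.0034', '0.0815', '693.0000']
['9.4500', '0.0787', '0.0032', '0.0816', '694.0000']
['9.5000', '0.0787', '0.0038', '0.0814', '697.0000']
['9.5500', '0.0787', '0.0023', '0.0818', '700.0000']
['9.6000', '0.0787', '0.0028', '0.0816', '695.0000']
['9.6500', '0.0787', '0.0033', '0.0814', '697.0000']
0.002577950713450245 -0.010309004317149295 amp 0.0033988210659578943
N10 max|th| 0.004 vmax 0.005 foot past sill min 0.284 final foot -0.0000
  tool-y rows mm: [0, -1, -1, -1, 0, 0, 0, 0, 0, -1]
N14 max|th| 0.003 vmax 0.003 foot past sill min 0.284 final foot -0.0000
  tool-y rows mm: [0, 0, 0, 0, 0, 0, 0, 0, 0, 0, 0, -1, -1, -1]
```

The slab hangs still and centred. I hold for 7 s, checking the position once with both views.

```bash
H='not used'; for i in 1 2 3 4 5 6 7; do python3 -m pendant '[[0,0,0,0,0,0],[0,0,0,0,0,0],[0,0,0,0,0,0],[0,0,0,0,0,0],[0,0,0,0,0,0],[0,0,0,0,0,0],[0,0,0,0,0,0],[0,0,0,0,0,0],[0,0,0,0,0,0],[0,0,0,0,0,0]]' >/dev/null; done; python3 - <<'E'
from h import *
L_=show(*["side"]*4);print("foot-cradle",[round(l[3]+.543*np.sin(l[2])-.083,4) for l in L_]);s=ctrl.read_state();print(s["clock"],s["grip_force"])
im,d=ctrl.capture("side");cv2.imwrite("pics/s2.png",im[:,:,::-1])
E
```

```text
['16.7000', '0.0787', '0.0005', '0.0814', '688.0000']
['16.7500', '0.0787', '-0.0011', '0.0816', '694.0000']
['16.8000', '0.0787', '-0.0013', '0.0815', '698.0000']
['16.8500', '0.0787', '-0.0009', '0.0814', '689.0000']
foot-cradle [np.float64(-0.0013), np.float64(-0.002), np.float64(-0.0022), np.float64(-0.0021)]
16.9 82.58351683616638
```

View pics/s2.png

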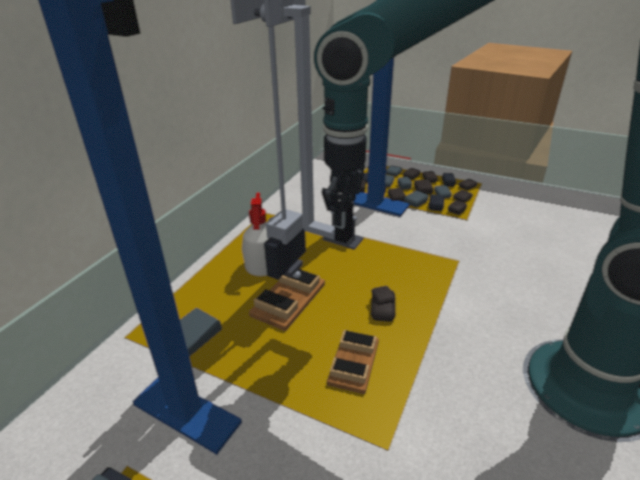

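The slab (285,250) hangs plumb above the cradle (288,295), about 2 mm off centre. The gripper holds the handle at (343,225), and the sprayer and stones have not moved. I hand in.

```bash
python3 -c "
from plant import ctrl
print(ctrl.sign_off())"
```

```text
the job is handed in; nothing more can be done
None
```

The job is handed in: the slab hung still about 2 mm off the cradle's centre for over 7 s with the handle still gripped at 83 N, and the sprayer and stones look unmoved in the last picture; the hand-in gave no verdict.

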